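Witness check before a dilution: shut the tips, point at source and target

TASK

I am witnessing this dilution over the bench camera. First shut the clear lid of the open pipette tip box fully, leaving the box where it stands. Then show me the source, the small brown vial with the red cap in the group of four to the left of that box, by holding your fingertips a finger's breadth above its cap for two seconds; then show me the target, the blue-capped tube in the orange rack, in the same way, and stay there. Only point: do not touch or move the vials, the rack, the pipette or the timer.

Things in the scene. Friction and masses are not known exactly. Their poses are not given: they have to be found in the camera images.
- tips: Light grey pipette tip box with a clear hinged lid, loose, about 0.5 kg: 66 (x) x 118 (y) x 77 mm high when shut; the base is 51 mm high. Origin: centre of its underside. Its x axis points from the front (tab side) to the hinge, z up. The hinge line runs along its y axis at x = +35 mm, z = 51 mm. Pushed hard at the lid, the box slides or tips.
- tips_lid (a joint): Angle of the tip box's lid: 0 = shut, 1.57 = upright, at most 1.92 (leaning back). Starts wide open, moves lightly and stays where it is left. The lid is a shallow hood, 118 mm long (y), 67 mm from hinge line to front and 26 mm tall; shut, its top face is level, 77 mm above the bench; upright, that face looks to the box's +x, 26 mm behind the hinge line, and its edge stands about 118 mm above the bench.
- vial_red: The source: small brown glass vial with a red screw cap, 20 mm across, 36 mm high, loose and light, standing upright. Origin: centre of its underside.
- vial_red_cap (a point): Centre of the top of the red cap of the small brown vial, 36 mm above the bench. z up.
- vial_black_a: Another brown vial, with a black cap, 23 mm across, 45 mm high. Not to be touched. Origin: centre of its underside.
- vial_black_b: A second brown vial with a black cap, 23 mm across, 45 mm high. Not to be touched. Origin: centre of its underside.
- vial_blue: Clear vial with a blue cap, 26 mm across, 50 mm high. Not to be touched (and not the target: that is a tube in the rack). Origin: centre of its underside.
- rack: Orange tube rack, 62 (x) x 190 (y) mm, its deck 60 mm high, with five capped tubes standing up to 110 mm above the bench: one with a blue cap, four with orange caps; caps 17 mm across, neighbours 25 mm apart. Loose, not to be touched. Origin: centre of its underside; y along its length, z up.
- tube_blue_cap (a point): The target: centre of the top of the blue cap of the one blue-capped tube in the orange rack, 110 mm above the bench, at x = -16 mm, y = +49 mm in the rack's frame. z up.
- pipette: Blue-and-white hand pipette, 254 mm long, 29 mm high, lying near the bench's front edge in front of the vials. Not to be touched. Origin: under its middle.
- timer: White digital bench timer, 66 x 62 x 18 mm, lying flat behind the tip box. Not to be touched. Origin: centre of its underside.
There are look-alikes about, which are no part of the job. Leave any turquoise look-alike of the vial_red alone.

How it is judged:
By the outcome, as a careful person would: the job done as asked, in the order asked, and still so for the second after the job is handed in, with the robot touching nothing.
It also fails if it takes over 72 s, if anything falls off the work surface, if the arm or the gripper's body presses on something with over 40 N, if the wrist force passes 120 N, or if a joint passes its speed limit or range.

ROBOT

A 6-joint arm with a two-finger parallel gripper is mounted at the origin on a cart in front of the work surface, level with it; the furniture and walls round the work are solid. World frame = base frame: x ahead of the robot, y to its left, z up, the work surface at z = 0. Lengths are in m, angles in rad, forces in N, time in s.
With the tool pointing down it reaches from about 0.275 to 0.75 m from the base axis. Payload 10.2 kg.
Tool frame: the origin (TCP) lies midway between the tips of the shut fingers; the grasp point (between the pads) lies 19 mm behind it; z points along the fingers, x is the direction in which the jaws open and shut, and the axes are right-handed (so a half turn about z gives the same grasp; the last joint's range is limited). The gripper opens to 85 mm and grips with 20 to 120 N. Pads are 22 mm wide; open, the fingers measure 114 mm over their backs; the gripper's body (76 mm by 85 mm) begins 54 mm behind the grasp point. The pads swing forward as they close: fully open they stand 13 mm farther back than shut.
Start: joints at [1.11, 0.313, 1.498, -0, 1.331, -0.223], TCP at [0.124, 0.51, 0.231] pointing down, gripper open.
Joint ranges: [-2.94, 2.94], [-0.97, 2.17], [0.19, 2.56], [-1.23, 4.37], [0.02, 3.11], [-2.88, 2.88]. Speed limits (rad/s): [2.39, 2.39, 3.01, 3.14, 3.14, 3.14].

INTERFACE

Orientations are given as a 3x3 rotation matrix whose columns are the frame's x, y, z axes.
In Python, from cell import bot, eyes gives the robot as it stands.
- The arm moves only by the tool send_rows, never from a script. Its argument "series" is a list of rows, each an object with "offset": the shift along the tool's x, y, z in cm, a list of three; "turn": the turn, a rotation vector about the tool's x, y, z in degrees, a list of three. A call has 1 to 12 rows; each row is the pose to reach, as a shift and turn from the pose commanded when the call began, along the tool's axes at that moment; what a row does not reach only later rows make up. A row lasts 1/8 s, in which the tool goes at most 62.5 mm and 10.7 degrees, less where a joint would pass 70% of its speed; a pose out of reach is approached as far as the arm can. A call with a gripper value outside its range is refused whole. "hand" is the closure in counts, from 0 (fully open) to 255 (shut), set as the call begins (left out, the last holds). The fingers move at their own pace and stop on an object; "newtons" is the grip in N (left out, the last holds). Time passes only in rows, so rows that repeat a pose let the fingers close. It gives the time, the measured TCP pose, the force and the opening at its end, in the units of the state.
- bot.get_state(): the state, without advancing time (a new reading comes with each control period).
- eyes.get_image(name): name is "side" or "top"; returns a dict with "frame" (420x560x3 uint8, red, green, blue), "depth" (420x560 float32, m along the optical axis (not along the pixel's ray), 0 where there is no reading), "K" (3x3 intrinsics, pixels), "rvec" (rotation vector, rad) and "tvec" (3), from world to camera coordinates, as OpenCV has them. Camera axes: x right, y down, z forward; pixel columns grow to the right and rows downward; lengths in m; the calibration is good to about 2 mm. A picture is of the moment at which its call begins.
- bot.sign_off(): hands the job in, once; it reports no verdict.
The state is a dict: "t": time; "joints": joint angles; "joint_velocities": joint speeds; "joint_efforts": joint torques, N m; "eef_pos": TCP position; "tool_rot": TCP orientation; "force": force on the tool from outside, world axes, zero at the start; "moment": the same for the moment, N m; "opening": finger opening in m.
Only numpy, scipy, OpenCV 4.12 (cv2) and the standard library are available. Lean on these libraries where they do the work, as an engineer would, in place of code of your own. Each camera call takes 0.05 s, during which the arm holds its last target.

## Working session

There is one attempt and no reset: what is moved stays moved. The work goes in short steps, Python scripts to look and compute and a tool call to move; the robot and the scene stay as the last step left them, time stands still between calls to the robot, and variables do not carry over. Pictures are saved under pics/ and viewed, and the job is handed in when it is done.

Besides the shell and the picture viewer there is one more tool, called after "Emit:" as name(argument=value, ...), one argument or row to a line, values as JSON. send_rows: Moves the arm, as the interface text tells. Its arguments: {"type":"object","properties":{"series":{"type":"array"},"hand":{"type":"number"},"newtons":{"type":"number"}},"required":["series"]}

```bash
mkdir -p pics; cat > h.py <<'E'
import numpy as np,cv2,pickle
from cell import bot,eyes
def snap(n):
    d=eyes.get_image(n); pickle.dump(d,open(f'{n}.pkl','wb')); return d
def load(n): return pickle.load(open(f'{n}.pkl','rb'))
def ray(d,u,v):
    R=cv2.Rodrigues(np.array(d['rvec'],float))[0]; t=np.array(d['tvec'],float).ravel()
    c=-R.T@t; return c,R.T@np.linalg.inv(d['K'])@np.array([u,v,1.])
def onz(d,u,v,z):
    c,r=ray(d,u,v); return c+r*(z-c[2])/r[2]
def proj(d,p):
    return cv2.projectPoints(np.array(p,float).reshape(-1,3),np.array(d['rvec'],float),np.array(d['tvec'],float),d['K'],None)[0].reshape(-1,2)
def cloud(d):
    v,u=np.mgrid[:420,:560]; R=cv2.Rodrigues(np.array(d['rvec'],float))[0]; t=np.array(d['tvec'],float).ravel()
    z=d['depth']; pc=np.stack([u,v,np.ones_like(u)],-1)@np.linalg.inv(d['K']).T*z[...,None]
    return (pc-t)@R
def save(im,n): cv2.imwrite(f'pics/{n}.png',cv2.cvtColor(im,cv2.COLOR_RGB2BGR))
E
python3 - <<'E'
from h import *
for n in('top','side'):
    d=snap(n); save(d['frame'],n+'0'); print(n,ray(d,280,210))
s=bot.get_state(); print(s['t'],s['eef_pos'],s['tool_rot'],s['opening'])
E
```

```text
top (array([0.3117062 , 0.0980729 , 1.02301441]), array([ 0.18570022,  0.02858282, -0.98220943]))
side (array([0.27453461, 0.85609343, 0.45675483]), array([ 0.2376309 , -0.88264091, -0.40556573]))
0.1 [0.12358422 0.51002401 0.2308188 ] [[ 2.35538795e-01  9.71864815e-01 -5.07526230e-04]
 [ 9.71864340e-01 -2.35539200e-01 -9.94767983e-04]
 [-1.08632232e-03 -2.58940192e-04 -9.99999376e-01]] 0.08567741914640754
```

View pics/top0.png

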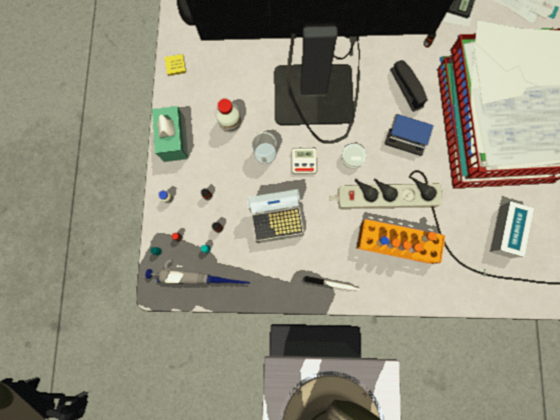

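View pics/side0.png

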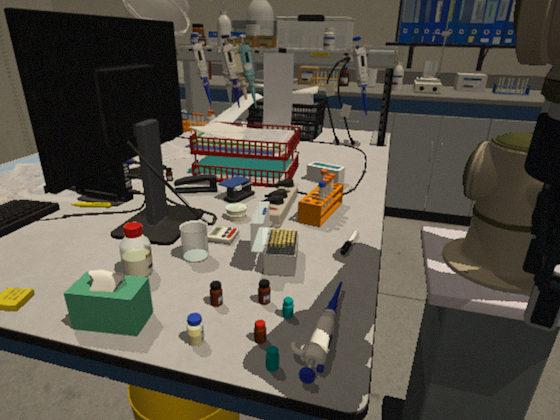

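The top view shows the open tip box at about (277,218), with its lid at (275,200). The small-cap candidates are red (177,236), turquoise (155,251) and (206,248), black (207,193) and (218,227), and blue (165,196). Only (177,236) is red, so it's the source. The rack is at (402,240), with a blue cap near (384,241). I'll confirm these in enlarged crops.

```bash
python3 - <<'E'
from h import *
d=load('top');s=load('side')
a=cv2.resize(d['frame'][175:275,135:315],None,fx=4,fy=4,interpolation=cv2.INTER_CUBIC)
save(a,'crop_a')
b=cv2.resize(d['frame'][205:275,350:450],None,fx=4,fy=4,interpolation=cv2.INTER_CUBIC)
c=cv2.resize(s['frame'][160:230,290:390],None,fx=4,fy=4,interpolation=cv2.INTER_CUBIC)
save(np.hstack([b,c]),'crop_b')
e=cv2.resize(s['frame'][190:380,180:350],None,fx=3,fy=3,interpolation=cv2.INTER_CUBIC)
save(e,'crop_c')
def blobs(d,name,f,roi):
    hsv=cv2.cvtColor(d['frame'],cv2.COLOR_RGB2HSV); m=f(hsv).astype(np.uint8)
    x0,y0,x1,y1=roi; k=np.zeros_like(m);k[y0:y1,x0:x1]=m[y0:y1,x0:x1]
    n,l,st,ce=cv2.connectedComponentsWithStats(k)
    for i in range(1,n):
        if st[i,4]>5: print(name,st[i],ce[i].round(1))
red=lambda h:((h[...,0]<6)|(h[...,0]>172))&(h[...,1]>150)&(h[...,2]>90)
blue=lambda h:(abs(h[...,0].astype(int)-112)<12)&(h[...,1]>120)&(h[...,2]>60)
blobs(d,'topred',red,(140,180,250,290)); blobs(s,'sidered',red,(240,310,285,350))
blobs(d,'topblue',blue,(350,205,450,275)); blobs(s,'sideblue',blue,(290,160,390,230))
E
```

```text
topred [172 233   7   7  38] [175.1 235.8]
sidered [255 320  10   9  72] [259.8 323.9]
topblue [381 237   8   7  44] [384.2 240.4]
sideblue [319 181   6   6  28] [321.7 183.5]
```

View pics/crop_a.png

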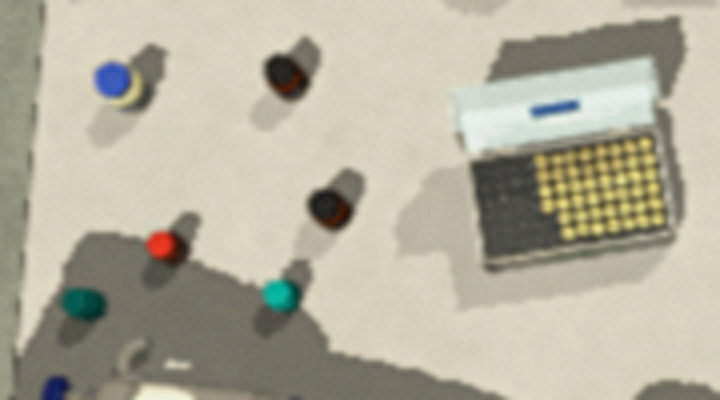

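View pics/crop_b.png

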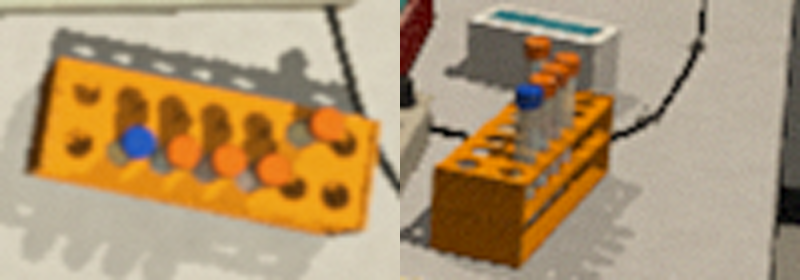

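View pics/crop_c.png

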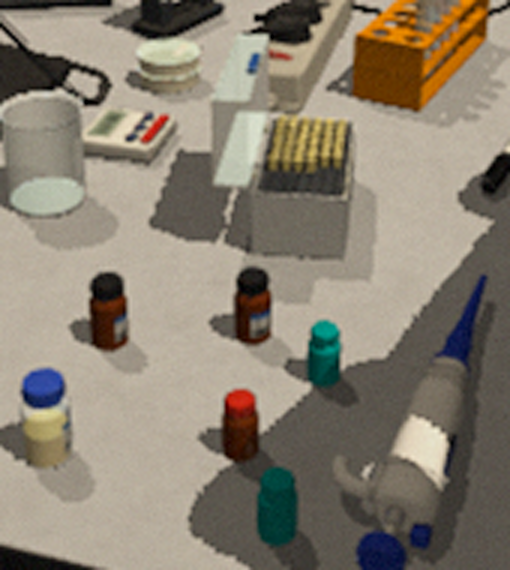

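Confirmed. The source is the red cap on the brown vial at top (175,236) and side (260,324); both turquoise ones are decoys. The target is the blue cap at top (384,240) and side (322,183). Next I'll measure positions.

```bash
python3 - <<'E'
from h import *
d=load('top');s=load('side')
print('red top',onz(d,175.1,235.8,.036),'side(cap mid z~.031)',onz(s,259.8,323.9,.031))
print('blue top',onz(d,384.2,240.4,.110),'side',onz(s,321.7,183.5,.104))
for n,u,v in [('BL',470,158),('FL',488,268),('FR',675,234),('BR',655,130)]:
    print(n,onz(d,135+u/4,175+v/4,.051).round(4))
for n,u,v in [('lidtopL',453,90),('lidtopR',655,58)]:
    print(n,onz(d,135+u/4,175+v/4,.118).round(4))
P=cloud(d)
m=(abs(P[...,2]-.051)<.006)
m[:190]=0;m[250:]=0;m[:,:245]=0;m[:,310:]=0
pts=(P[m][:,:2]*1000).astype(np.float32); print(len(pts),cv2.minAreaRect(pts))
q=P[185:250,245:310]; k=q[...,2]>.055; print('above',k.sum(),q[k].min(0),q[k].max(0))
# rack deck
m=(abs(P[...,2]-.060)<.006); m[:210]=0;m[270:]=0;m[:,:350]=0;m[:,450:]=0
pts=(P[m][:,:2]*1000).astype(np.float32); print('rack',len(pts),cv2.minAreaRect(pts))
for n,u,v in [('black_b',217,226),('black_a',206,193),('turq',206,248),('turq2',155,251)]: print(n,onz(d,u,v,.045).round(3))
E
```

```text
red top [0.43083544 0.380226   0.036     ] side(cap mid z~.031) [0.43306463 0.37928912 0.031     ]
blue top [ 0.41922763 -0.1074775   0.11      ] side [ 0.42212075 -0.11305157  0.104     ]
BL [0.4835 0.1922 0.051 ]
FL [0.4174 0.1794 0.051 ]
FR [0.4395 0.0688 0.051 ]
BR [0.5023 0.0814 0.051 ]
lidtopL [0.5104 0.1966 0.118 ]
lidtopR [0.5305 0.083  0.118 ]
990 ((470.2298583984375, 135.34381103515625), (80.8465576171875, 116.7199935913086), 10.053267478942871)
above 782 [0.3117062  0.0803124  0.05500032] [0.53184743 0.20179654 1.02301441]
rack 1512 ((425.5372314453125, -159.47171020507812), (190.36495971679688, 66.095703125), 79.25859069824219)
black_b [0.455 0.278 0.045]
black_a [0.536 0.309 0.045]
turq [0.402 0.301 0.045]
turq2 [0.392 0.424 0.045]
```

```bash
cat >> h.py <<'E'
C=np.array([.4607,.1305]);YAW=np.deg2rad(10.8)
def box(x,y,z):
    c,s=np.cos(YAW),np.sin(YAW); return np.array([C[0]+c*x-s*y,C[1]+s*x+c*y,z])
def go(p,xyaw=None):
    s=bot.get_state();R=np.array(s['tool_rot']);o=R.T@(np.array(p)-s['eef_pos'])*100
    print('off',o.round(2),end=' ')
    if xyaw is not None:
        a=np.deg2rad(xyaw);x=np.array([np.cos(a),np.sin(a),0]);z=np.array([0,0,-1.]);T=np.c_[x,np.cross(z,x),z]
        print('turn',np.rad2deg(cv2.Rodrigues(R.T@T)[0].ravel()).round(1),end=' ')
    print('t',s['t'])
E
python3 - <<'E'
from h import *
go(box(.092,0,.231),100.8)
E
```

```text
off [-25.14  50.08  -0.  ] turn [ -0.    0.1 -24.4] t 0.1
```

Emit:
send_rows(
  series=[
    {"offset": [-2.5, 5, 0], "turn": [0, 0, -2.4]},
    {"offset": [-5, 10, 0], "turn": [0, 0, -6]},
    {"offset": [-7.5, 15, 0], "turn": [0, 0, -12]},
    {"offset": [-10, 20, 0], "turn": [0, 0, -18]},
    {"offset": [-12.5, 25, 0], "turn": [0, 0, -24.4]},
    {"offset": [-15, 30, 0], "turn": [0, 0, -24.4]},
    {"offset": [-17.5, 35, 0], "turn": [0, 0, -24.4]},
    {"offset": [-20, 40, 0], "turn": [0, 0, -24.4]},
    {"offset": [-22.5, 45, 0], "turn": [0, 0, -24.4]},
    {"offset": [-24.5, 48.8, 0], "turn": [0, 0, -24.4]},
    {"offset": [-25.1, 50.1, 0], "turn": [0, 0, -24.4]},
    {"offset": [-25.1, 50.1, 0], "turn": [0, 0, -24.4]},
  ],
  hand=255,
  newtons=20,
)

```text
t: 1.6
eef_pos: [0.5513, 0.1484, 0.2308]
tool_rot: [[-0.186, 0.982, -0.001], [0.982, 0.186, 0.0], [0.0, -0.001, -1.0]]
force: [0.2, -0.6, 0.0]
opening: -0.0001
```

```bash
python3 - <<'E'
from h import *
go(box(.092,0,.108),100.8); s=bot.get_state();print(s['eef_pos'],s['opening'],s['force'])
E
```

```text
off [-0.06 -0.02 12.28] turn [-0.1 -0.  -0.1] t 1.6
[0.55129003 0.14835033 0.23084215] -0.0001032579523095072 [ 1.59047968e-01 -5.68828725e-01  2.64288794e-04]
```

Descending behind the lid, then taking a look.

Emit:
send_rows(
  series=[
    {"offset": [0, 0, 3], "turn": [0, 0, 0]},
    {"offset": [0, 0, 6], "turn": [0, 0, 0]},
    {"offset": [0, 0, 9], "turn": [0, 0, 0]},
    {"offset": [0, 0, 11.5], "turn": [0, 0, 0]},
    {"offset": [0, 0, 12.3], "turn": [0, 0, 0]},
    {"offset": [0, 0, 12.3], "turn": [0, 0, 0]},
  ],
)

```text
t: 2.35
eef_pos: [0.5511, 0.149, 0.1087]
tool_rot: [[-0.188, 0.982, 0.0], [0.982, 0.188, 0.0], [0.0, 0.0, -1.0]]
force: [-0.4, -0.2, -0.0]
opening: 0.0
```

```bash
python3 - <<'E'
from h import *
t=snap('top')['frame'];s=snap('side')['frame']
f=lambda a:cv2.resize(a,(396,396),interpolation=cv2.INTER_CUBIC)
save(np.hstack([f(t[150:260,225:335]),f(s[170:300,200:330])]),'behind')
print(bot.get_state()['eef_pos'],bot.get_state()['force'])
E
```

```text
[0.55176854 0.14868674 0.1094931 ] [-0.25544236 -0.29097942  0.35485511]
```

View pics/behind.png

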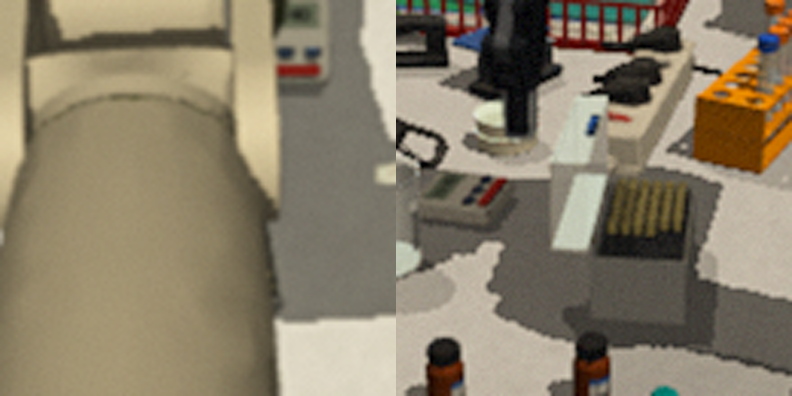

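In the side crop the finger is at about (520,115), behind the upright lid at (580,130), with a visible gap. I'll push the lid slowly along its arc, in stages.

Emit:
send_rows(
  series=[
    {"offset": [0, -0.7, 0]},
    {"offset": [0, -1.4, 0]},
    {"offset": [0, -2.0, 0]},
    {"offset": [0, -2.6, -0.1]},
    {"offset": [0, -3.2, -0.2]},
    {"offset": [0, -3.8, -0.2]},
    {"offset": [0, -4.4, -0.3]},
    {"offset": [0, -5.0, -0.3]},
    {"offset": [0, -5.0, -0.3]},
  ],
)

```text
schema error: expected keys offset, turn
```

```bash
python3 - <<'E'
from h import *
s=snap('side')['frame']
save(cv2.resize(s[170:300,200:330],(520,520),interpolation=cv2.INTER_CUBIC),'push1')
go(box(.011,0,.101),100.8)
go(box(-.009,0,.079),100.8);print(bot.get_state()['force'])
E
```

```text
off [-0.07 -8.19  0.83] turn [ 0.1  0.  -0. ] t 2.5
off [ -0.07 -10.2    3.02] turn [ 0.1  0.  -0. ] t 2.5
[ 0.32558303 -0.1347738  -0.73453896]
```

View pics/push1.png

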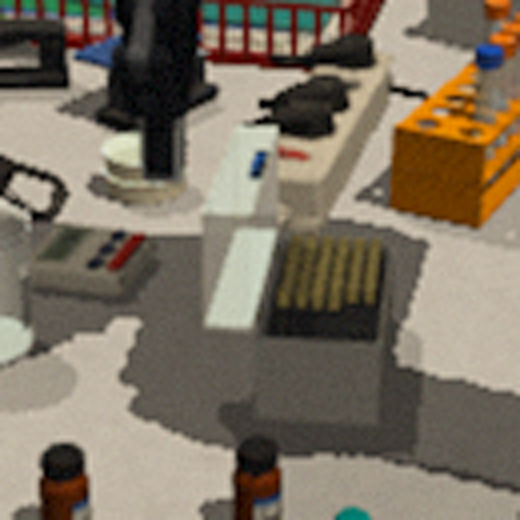

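The call was refused because every row needs a turn, so nothing has moved yet. Resending.

Emit:
send_rows(
  series=[
    {"offset": [0, -0.7, 0], "turn": [0, 0, 0]},
    {"offset": [0, -1.4, 0], "turn": [0, 0, 0]},
    {"offset": [0, -2.0, 0], "turn": [0, 0, 0]},
    {"offset": [0, -2.6, -0.1], "turn": [0, 0, 0]},
    {"offset": [0, -3.2, -0.2], "turn": [0, 0, 0]},
    {"offset": [0, -3.8, -0.2], "turn": [0, 0, 0]},
    {"offset": [0, -4.4, -0.3], "turn": [0, 0, 0]},
    {"offset": [0, -5.0, -0.3], "turn": [0, 0, 0]},
    {"offset": [0, -5.0, -0.3], "turn": [0, 0, 0]},
  ],
)

```text
t: 3.62
eef_pos: [0.5019, 0.1389, 0.1113]
tool_rot: [[-0.187, 0.982, -0.0], [0.982, 0.187, -0.0], [0.0, -0.0, -1.0]]
force: [-0.9, -0.1, -0.3]
opening: 0.0003
```

```bash
python3 - <<'E'
from h import *
s=snap('side')['frame']
save(cv2.resize(s[170:300,200:330],(520,520),interpolation=cv2.INTER_CUBIC),'push2')
go(box(.041,0,.112),100.8)
go(box(.011,0,.101),100.8)
go(box(-.009,0,.077),100.8);print(bot.get_state()['force'])
E
```

```text
off [-0.05 -0.13 -0.07] turn [-0. -0. -0.] t 3.675
off [-0.05 -3.13  1.03] turn [-0. -0. -0.] t 3.675
off [-0.05 -5.13  3.43] turn [-0. -0. -0.] t 3.675
[0.82529757 0.38282626 0.49516179]
```

View pics/push2.png

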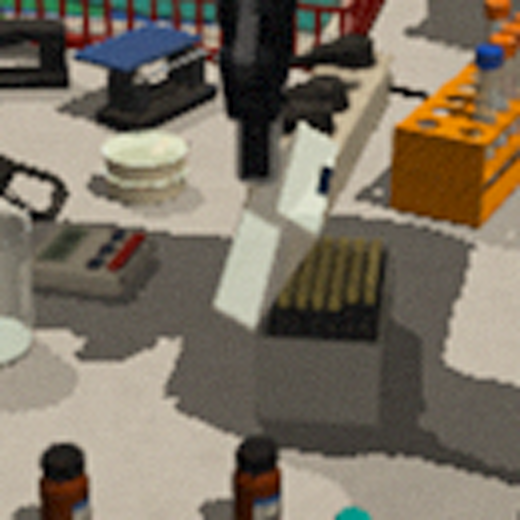

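The lid has moved to about 60° and the box hasn't shifted. Continuing along the arc.

Emit:
send_rows(
  series=[
    {"offset": [0, -0.8, 0.1], "turn": [0, 0, 0]},
    {"offset": [0, -1.6, 0.3], "turn": [0, 0, 0]},
    {"offset": [0, -2.3, 0.6], "turn": [0, 0, 0]},
    {"offset": [0, -3.0, 1.0], "turn": [0, 0, 0]},
    {"offset": [0, -3.6, 1.5], "turn": [0, 0, 0]},
    {"offset": [0, -4.2, 2.0], "turn": [0, 0, 0]},
    {"offset": [0, -4.6, 2.5], "turn": [0, 0, 0]},
    {"offset": [0, -4.9, 2.9], "turn": [0, 0, 0]},
    {"offset": [0, -5.1, 3.2], "turn": [0, 0, 0]},
    {"offset": [0, -5.1, 3.3], "turn": [0, 0, 0]},
    {"offset": [0, -5.1, 3.3], "turn": [0, 0, 0]},
  ],
)

```text
t: 5.05
eef_pos: [0.4523, 0.1294, 0.0783]
tool_rot: [[-0.187, 0.982, 0.0], [0.982, 0.187, 0.0], [-0.0, 0.0, -1.0]]
force: [0.4, 0.4, 1.0]
opening: 0.0001
```

```bash
python3 - <<'E'
from h import *
s=snap('side')['frame']
save(cv2.resize(s[170:300,200:330],(520,520),interpolation=cv2.INTER_CUBIC),'push3')
b=bot.get_state();print(b['eef_pos'],b['force'])
E
```

```text
[0.45239179 0.12940397 0.07836106] [0.08360221 0.24431942 0.08369245]
```

View pics/push3.png

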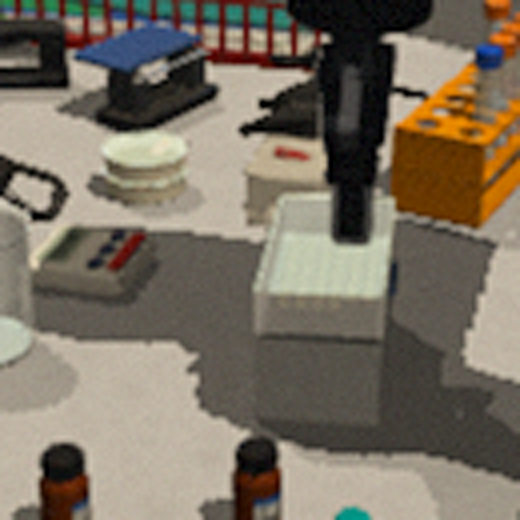

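The lid is nearly shut. I'll press down in small steps until I feel contact.

Emit:
send_rows(
  series=[
    {"offset": [0, 0, 0.1], "turn": [0, 0, 0]},
    {"offset": [0, 0, 0.1], "turn": [0, 0, 0]},
    {"offset": [0, 0, 0.15], "turn": [0, 0, 0]},
    {"offset": [0, 0, 0.15], "turn": [0, 0, 0]},
  ],
)

```text
t: 5.6
eef_pos: [0.4523, 0.1294, 0.077]
tool_rot: [[-0.187, 0.982, 0.0], [0.982, 0.187, -0.0], [-0.0, 0.0, -1.0]]
force: [-1.8, -0.5, 3.6]
opening: -0.0004
```

Emit:
send_rows(
  series=[
    {"offset": [0, 0, 0.05], "turn": [0, 0, 0]},
    {"offset": [0, 0, 0.05], "turn": [0, 0, 0]},
    {"offset": [0, 0, 0.1], "turn": [0, 0, 0]},
    {"offset": [0, 0, 0.1], "turn": [0, 0, 0]},
  ],
)

```text
t: 6.1
eef_pos: [0.4523, 0.1294, 0.0768]
tool_rot: [[-0.187, 0.982, 0.0], [0.982, 0.187, -0.0], [-0.0, 0.0, -1.0]]
force: [-6.4, -0.9, 14.7]
opening: 0.0002
```

It hit a firm stop at z = 77 mm with 15 N, so the lid is shut. Lifting off and checking.

Emit:
send_rows(
  series=[
    {"offset": [0, 0, -0.3], "turn": [0, 0, 0]},
    {"offset": [0, 0, -2], "turn": [0, 0, 0]},
    {"offset": [0, 0, -5], "turn": [0, 0, 0]},
    {"offset": [0, 0, -8], "turn": [0, 0, 0]},
    {"offset": [0, 0, -10], "turn": [0, 0, 0]},
    {"offset": [0, 0, -10], "turn": [0, 0, 0]},
  ],
)

```text
t: 6.85
eef_pos: [0.4528, 0.1294, 0.1766]
tool_rot: [[-0.187, 0.982, 0.003], [0.982, 0.187, 0.0], [-0.0, 0.003, -1.0]]
force: [-0.0, -0.5, -0.4]
opening: 0.0001
```

```bash
python3 - <<'E'
from h import *
s=snap('side')['frame']
save(cv2.resize(s[170:300,200:330],(520,520),interpolation=cv2.INTER_CUBIC),'shut')
go([.4315,.380,.177],100.8); go([.4315,.380,.053],100.8)
E
```

```text
off [25.01  2.65 -0.15] turn [ 0.  0. -0.] t 6.9
off [25.01  2.65 12.25] turn [ 0.  0. -0.] t 6.9
```

View pics/shut.png

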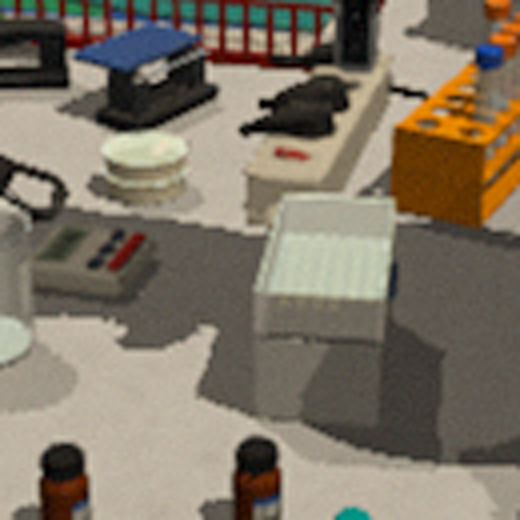

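The lid is shut and level, and the box base is still at the same pixels (its front corners are unchanged). Next is the red cap.

Emit:
send_rows(
  series=[
    {"offset": [3, 0.3, 0], "turn": [0, 0, 0]},
    {"offset": [7, 0.7, 0], "turn": [0, 0, 0]},
    {"offset": [11, 1.1, 0], "turn": [0, 0, 0]},
    {"offset": [15, 1.6, 0], "turn": [0, 0, 0]},
    {"offset": [19, 2, 0], "turn": [0, 0, 0]},
    {"offset": [22.5, 2.4, 0], "turn": [0, 0, 0]},
    {"offset": [25, 2.65, 0], "turn": [0, 0, 0]},
    {"offset": [25, 2.65, 3], "turn": [0, 0, 0]},
    {"offset": [25, 2.65, 6], "turn": [0, 0, 0]},
    {"offset": [25, 2.65, 8], "turn": [0, 0, 0]},
    {"offset": [25, 2.65, 9], "turn": [0, 0, 0]},
    {"offset": [25, 2.65, 9], "turn": [0, 0, 0]},
  ],
)

```text
t: 8.4
eef_pos: [0.4312, 0.3797, 0.0849]
tool_rot: [[-0.187, 0.982, -0.002], [0.982, 0.187, -0.001], [-0.001, -0.002, -1.0]]
force: [0.2, -0.6, 0.0]
opening: 0.0001
```

```bash
python3 - <<'E'
from h import *
s=snap('side')['frame']
save(cv2.resize(s[240:390,180:330],(560,560),interpolation=cv2.INTER_CUBIC),'red')
go([.4315,.380,.053],100.8)
E
```

```text
off [ 0.01 -0.01  3.28] turn [-0.  0. -0.] t 8.45
```

View pics/red.png

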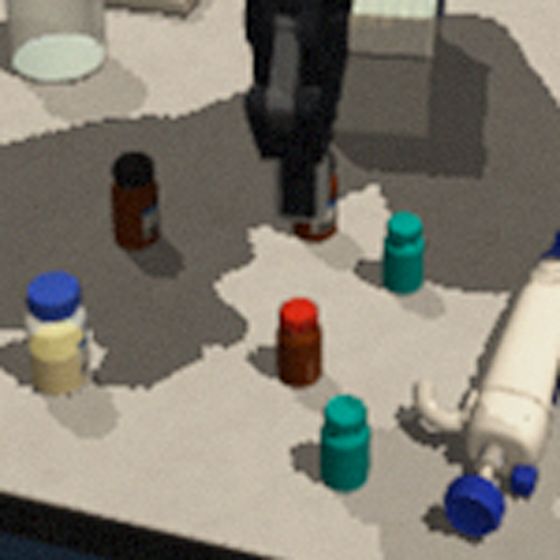

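The tip is directly above the red cap (crop ~(298,300)) with clear space. Lowering to 17 mm above it and holding for more than 2 s.

Emit:
send_rows(
  series=[
    {"offset": [0, 0, 1.2], "turn": [0, 0, 0]},
    {"offset": [0, 0, 2.3], "turn": [0, 0, 0]},
    {"offset": [0, 0, 3], "turn": [0, 0, 0]},
    {"offset": [0, 0, 3.2], "turn": [0, 0, 0]},
    {"offset": [0, 0, 3.2], "turn": [0, 0, 0]},
    {"offset": [0, 0, 3.2], "turn": [0, 0, 0]},
    {"offset": [0, 0, 3.2], "turn": [0, 0, 0]},
    {"offset": [0, 0, 3.2], "turn": [0, 0, 0]},
    {"offset": [0, 0, 3.2], "turn": [0, 0, 0]},
    {"offset": [0, 0, 3.2], "turn": [0, 0, 0]},
    {"offset": [0, 0, 3.2], "turn": [0, 0, 0]},
    {"offset": [0, 0, 3.2], "turn": [0, 0, 0]},
  ],
)

```text
t: 9.95
eef_pos: [0.4315, 0.3799, 0.0538]
tool_rot: [[-0.187, 0.982, -0.0], [0.982, 0.187, -0.0], [-0.0, -0.0, -1.0]]
force: [0.1, 0.2, 0.3]
opening: 0.0002
```

Emit:
send_rows(
  series=[
    {"offset": [0, 0, 0], "turn": [0, 0, 0]},
    {"offset": [0, 0, 0], "turn": [0, 0, 0]},
    {"offset": [0, 0, 0], "turn": [0, 0, 0]},
    {"offset": [0, 0, 0], "turn": [0, 0, 0]},
    {"offset": [0, 0, 0], "turn": [0, 0, 0]},
    {"offset": [0, 0, 0], "turn": [0, 0, 0]},
    {"offset": [0, 0, 0], "turn": [0, 0, 0]},
    {"offset": [0, 0, 0], "turn": [0, 0, 0]},
    {"offset": [0, 0, 0], "turn": [0, 0, 0]},
    {"offset": [0, 0, 0], "turn": [0, 0, 0]},
    {"offset": [0, 0, 0], "turn": [0, 0, 0]},
    {"offset": [0, 0, 0], "turn": [0, 0, 0]},
  ],
)

```text
t: 11.45
eef_pos: [0.4315, 0.38, 0.0538]
tool_rot: [[-0.187, 0.982, 0.0], [0.982, 0.187, 0.0], [0.0, 0.0, -1.0]]
force: [-0.5, -0.1, -0.3]
opening: 0.0002
```

Emit:
send_rows(
  series=[
    {"offset": [0, 0, 0], "turn": [0, 0, 0]},
    {"offset": [0, 0, 0], "turn": [0, 0, 0]},
    {"offset": [0, 0, 0], "turn": [0, 0, 0]},
    {"offset": [0, 0, 0], "turn": [0, 0, 0]},
    {"offset": [0, 0, 0], "turn": [0, 0, 0]},
    {"offset": [0, 0, 0], "turn": [0, 0, 0]},
  ],
)

```text
t: 12.2
eef_pos: [0.4315, 0.3799, 0.0538]
tool_rot: [[-0.187, 0.982, 0.0], [0.982, 0.187, -0.0], [-0.0, 0.0, -1.0]]
force: [-0.1, -0.4, -0.3]
opening: 0.0001
```

```bash
python3 - <<'E'
from h import *
s=snap('side')['frame']
save(cv2.resize(s[240:390,180:330],(560,560),interpolation=cv2.INTER_CUBIC),'red2')
go([.4315,.380,.215],100.8);go([.420,-.109,.215],100.8)
b=bot.get_state();print(b['eef_pos'],b['joints'])
E
```

```text
off [ 1.000e-02 -0.000e+00 -1.612e+01] turn [ 0.  0. -0.] t 12.25
off [-47.81 -10.27 -16.12] turn [ 0.  0. -0.] t 12.25
[0.43155824 0.37992447 0.05381199] [ 5.18195966e-01  6.13029740e-01  1.54003962e+00 -5.14404490e-05
  9.88478638e-01 -1.24062077e+00]
```

View pics/red2.png

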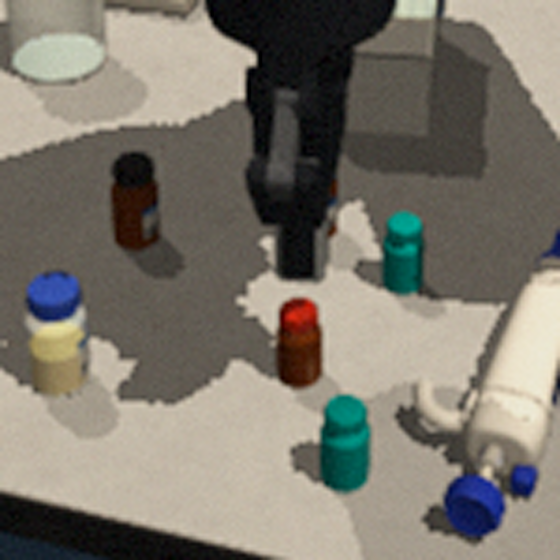

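The tip held 18 mm above the red cap for about 3.3 s, and the vial didn't move. Now I'll rise and cross to the blue-capped tube.

Emit:
send_rows(
  series=[
    {"offset": [0, 0, -4], "turn": [0, 0, 0]},
    {"offset": [0, 0, -9], "turn": [0, 0, 0]},
    {"offset": [0, 0, -14], "turn": [0, 0, 0]},
    {"offset": [-2, -0.4, -16.1], "turn": [0, 0, 0]},
    {"offset": [-6, -1.3, -16.1], "turn": [0, 0, 0]},
    {"offset": [-11, -2.4, -16.1], "turn": [0, 0, 0]},
    {"offset": [-16, -3.4, -16.1], "turn": [0, 0, 0]},
    {"offset": [-21, -4.5, -16.1], "turn": [0, 0, 0]},
    {"offset": [-26, -5.6, -16.1], "turn": [0, 0, 0]},
    {"offset": [-31, -6.7, -16.1], "turn": [0, 0, 0]},
    {"offset": [-35, -7.5, -16.1], "turn": [0, 0, 0]},
    {"offset": [-37, -8, -16.1], "turn": [0, 0, 0]},
  ],
)

```text
t: 13.75
eef_pos: [0.422, -0.0003, 0.2149]
tool_rot: [[-0.185, 0.983, 0.0], [0.983, 0.185, -0.0], [-0.0, 0.0, -1.0]]
force: [0.3, 0.5, -0.3]
opening: 0.0
```

```bash
python3 - <<'E'
from h import *
go([.420,-.109,.215],100.8);go([.420,-.109,.15],100.8)
E
```

```text
off [-10.65  -2.21  -0.  ] turn [ 0.   0.  -0.1] t 13.75
off [-10.65  -2.21   6.5 ] turn [ 0.   0.  -0.1] t 13.75
```

Emit:
send_rows(
  series=[
    {"offset": [-3, -0.6, 0], "turn": [0, 0, 0]},
    {"offset": [-6, -1.2, 0], "turn": [0, 0, 0]},
    {"offset": [-9, -1.9, 0], "turn": [0, 0, 0]},
    {"offset": [-10.6, -2.2, 0], "turn": [0, 0, 0]},
    {"offset": [-10.6, -2.2, 2], "turn": [0, 0, 0]},
    {"offset": [-10.6, -2.2, 4], "turn": [0, 0, 0]},
    {"offset": [-10.6, -2.2, 5.5], "turn": [0, 0, 0]},
    {"offset": [-10.6, -2.2, 6.3], "turn": [0, 0, 0]},
    {"offset": [-10.6, -2.2, 6.3], "turn": [0, 0, 0]},
  ],
)

```text
t: 14.88
eef_pos: [0.4203, -0.1065, 0.1517]
tool_rot: [[-0.187, 0.982, -0.0], [0.982, 0.187, 0.0], [0.0, -0.0, -1.0]]
force: [-0.2, -0.2, -0.3]
opening: 0.0001
```

```bash
python3 - <<'E'
from h import *
d=snap('side');s=d['frame']
save(cv2.resize(s[130:240,270:380],(550,550),interpolation=cv2.INTER_CUBIC),'blue')
go([.420,-.109,.127],100.8); p=bot.get_state()['eef_pos'];print(p,proj(d,[p,[.42,-.109,.11]]))
E
```

```text
off [-0.22 -0.1   2.51] turn [ 0.  0. -0.] t 14.925
[ 0.4205194  -0.10668807  0.15212787] [[323.03717162 166.88737775]
 [322.36905496 181.94873874]]
```

View pics/blue.png

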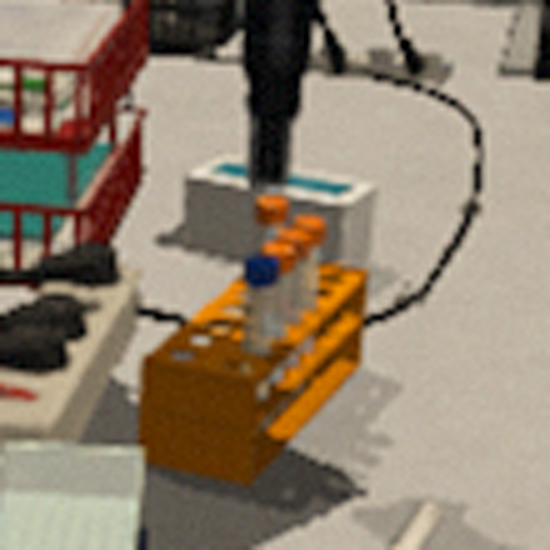

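The tip (crop (268,187)) is above the blue cap (262,260), and the predicted cap pixel (322.4,181.9) matches the image. Making the final shift and lowering to 17 mm above the cap, then holding.

Emit:
send_rows(
  series=[
    {"offset": [-0.2, -0.1, 0.8], "turn": [0, 0, 0]},
    {"offset": [-0.2, -0.1, 1.6], "turn": [0, 0, 0]},
    {"offset": [-0.2, -0.1, 2.2], "turn": [0, 0, 0]},
    {"offset": [-0.2, -0.1, 2.4], "turn": [0, 0, 0]},
    {"offset": [-0.2, -0.1, 2.4], "turn": [0, 0, 0]},
    {"offset": [-0.2, -0.1, 2.4], "turn": [0, 0, 0]},
    {"offset": [-0.2, -0.1, 2.4], "turn": [0, 0, 0]},
    {"offset": [-0.2, -0.1, 2.4], "turn": [0, 0, 0]},
    {"offset": [-0.2, -0.1, 2.4], "turn": [0, 0, 0]},
    {"offset": [-0.2, -0.1, 2.4], "turn": [0, 0, 0]},
    {"offset": [-0.2, -0.1, 2.4], "turn": [0, 0, 0]},
    {"offset": [-0.2, -0.1, 2.4], "turn": [0, 0, 0]},
  ],
)

```text
t: 16.42
eef_pos: [0.4197, -0.1089, 0.1278]
tool_rot: [[-0.187, 0.982, -0.0], [0.982, 0.187, -0.0], [-0.0, -0.0, -1.0]]
force: [-0.8, 0.3, 1.3]
opening: -0.0006
```

Emit:
send_rows(
  series=[
    {"offset": [0, 0, 0], "turn": [0, 0, 0]},
    {"offset": [0, 0, 0], "turn": [0, 0, 0]},
    {"offset": [0, 0, 0], "turn": [0, 0, 0]},
    {"offset": [0, 0, 0], "turn": [0, 0, 0]},
    {"offset": [0, 0, 0], "turn": [0, 0, 0]},
    {"offset": [0, 0, 0], "turn": [0, 0, 0]},
    {"offset": [0, 0, 0], "turn": [0, 0, 0]},
    {"offset": [0, 0, 0], "turn": [0, 0, 0]},
    {"offset": [0, 0, 0], "turn": [0, 0, 0]},
    {"offset": [0, 0, 0], "turn": [0, 0, 0]},
    {"offset": [0, 0, 0], "turn": [0, 0, 0]},
    {"offset": [0, 0, 0], "turn": [0, 0, 0]},
  ],
)

```text
t: 17.92
eef_pos: [0.4197, -0.1089, 0.1278]
tool_rot: [[-0.187, 0.982, 0.0], [0.982, 0.187, -0.0], [-0.0, 0.0, -1.0]]
force: [-0.8, 0.3, 0.3]
opening: 0.0002
```

Emit:
send_rows(
  series=[
    {"offset": [0, 0, 0], "turn": [0, 0, 0]},
    {"offset": [0, 0, 0], "turn": [0, 0, 0]},
    {"offset": [0, 0, 0], "turn": [0, 0, 0]},
    {"offset": [0, 0, 0], "turn": [0, 0, 0]},
    {"offset": [0, 0, 0], "turn": [0, 0, 0]},
    {"offset": [0, 0, 0], "turn": [0, 0, 0]},
  ],
)

```text
t: 18.68
eef_pos: [0.4197, -0.1089, 0.1278]
tool_rot: [[-0.187, 0.982, 0.0], [0.982, 0.187, 0.0], [0.0, 0.0, -1.0]]
force: [0.7, -1.0, -0.3]
opening: 0.0003
```

```bash
python3 - <<'E'
from h import *
d=snap('side');s=d['frame'];t=snap('top')['frame']
save(np.hstack([cv2.resize(s[130:280,230:380],(400,400),interpolation=cv2.INTER_CUBIC),cv2.resize(t[150:300,180:330],(400,400),interpolation=cv2.INTER_CUBIC)]),'blue2')
print(bot.get_state()['eef_pos'],bot.get_state()['force'])
E
```

```text
[ 0.4197218  -0.10888845  0.12780354] [1.1710427  0.21774669 0.18208559]
```

View pics/blue2.png

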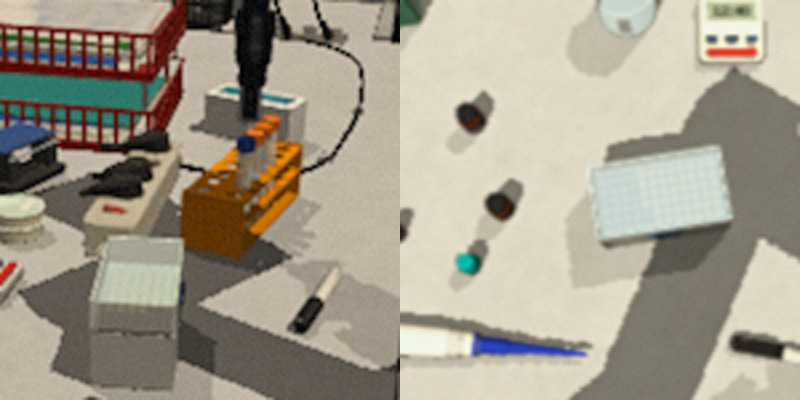

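The tip is above the blue cap (left panel (246,143)) and nothing is touched. In the right panel the lid is shut, and the box's front-left corner is at top pixel (257,241), against (257,242) before. Handing in.

```bash
python3 - <<'E'
from h import *
print(bot.sign_off())
E
```

```text
the job is handed in; nothing more can be done
None
```

The job is done in the order you asked and handed in at about 19 s.

- **Lid:** I pushed the clear lid over from behind and pressed it down to a firm stop at 77 mm, with about 15 N. The pictures show it level and shut. The one box corner I compared before and after is within a pixel of where it was.
- **Source:** I held the fingertips 18 mm above the red cap of the brown vial for about 3.3 s. I left both turquoise look-alikes alone.
- **Target:** I then held 18 mm above the blue-capped tube in the rack for about 3.3 s, and the arm is still there.

At the last check the force readings were at noise level (about 1 N), and the pictures showed no sign that the vials, rack, pipette or timer had moved. My two camera estimates of the target cap differed by about 6 mm. I used a point between them, which also fit the rack's outline and matched the cap in the side view. One move call was refused for a missing field before anything moved, and I resent it.

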